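# Flip the guarded disposer switch on the kitchen island

### The arm

A 6-joint arm with a two-finger parallel gripper is mounted at the origin on the work surface. World frame = base frame: x ahead of the robot, y to its left, z up, the work surface at z = 0. Lengths are in m, angles in rad, forces in N, time in s.
With the tool pointing down it reaches from about 0.3 to 0.75 m from the base axis. Payload 8.5 kg.
Tool frame: the origin (TCP) lies on the mounting face of the last link; the fingertips stand manip.tips_ahead ahead of it and the grasp point (between the pads) lies 155 mm ahead of it (manip.tips_ahead is the distance from the TCP to the fingertips, in m); z points along the fingers, y is the line along which they close (so a half turn about z gives the same grasp; the last joint's range is limited). The gripper opens to 85 mm and grips with 20 to 120 N. Pads are 22 mm wide; open, the fingers measure 114 mm over their backs; the gripper's body (76 mm by 85 mm) begins 54 mm behind the grasp point. The pads swing forward as they close: fully open they stand 13 mm farther back than shut.
Start: joints at [-1.522, 0.381, 1.297, -0, 1.464, -0.215], TCP at [0.143, -0.531, 0.405] pointing down, gripper open.
Joint ranges: [-3.11, 3.11], [-0.89, 2.33], [0.22, 2.48], [-1.42, 4.56], [0.17, 2.85], [-2.88, 2.88]. Speed limits (rad/s): [2.39, 2.39, 3.14, 3.14, 3.14, 3.14].

### API

Orientations are given as [roll, pitch, yaw] about the fixed x, y, z axes, in that order (R = Rz(yaw) Ry(pitch) Rx(roll)).
In Python, from station import sensors, optics, job, manip gives the robot as it stands. The module is installed in compiled form; this text tells all that it offers.
- The arm moves only by the tool play_rows, never from a script. Its argument "plan" is one flat list of numbers, 4 for each row, row after row: the shift along the tool's x, y, z in cm, then the turn about the tool's z in degrees. A call has 1 to 12 rows; each row shifts and turns the commanded pose from where the row before left it, along the tool's axes as they then stand; what a row does not reach is not made up. A row lasts 1/8 s, in which the tool goes at most 62.5 mm and 10.7 degrees, less where a joint would pass 70% of its speed; a pose out of reach is approached as far as the arm can. A call is refused whole if a number of a shift passes 6.25 or a number of a turn 10.7, either way. A call with a gripper value outside its range is refused whole. "hand" is the closure, from 0 (fully open) to 1 (shut), set as the call begins (left out, the last holds). The fingers move at their own pace and stop on an object; "newtons" is the grip in N (left out, the last holds). Time passes only in rows, so rows that do not move let the fingers close. It gives the time, the measured TCP pose, the force, the opening and the grip force at its end, in the units of the state.
- sensors.state(): the state, without advancing time (a new reading comes with each control period).
- optics.capture(name): name is "scene" or "top" or "wrist"; returns a dict with "img" (480x640x3 uint8, blue, green, red), "fx", "fy", "cx", "cy" (pixels), "rvec" (rotation vector, rad) and "tvec" (3), from world to camera coordinates, as OpenCV has them; the wrist camera has in their place "hand_eye" (4x4, takes a point from camera to tool coordinates, whose origin is the TCP and whose axes are the flange's). Camera axes: x right, y down, z forward; pixel columns grow to the right and rows downward; lengths in m; the calibration is good to about 2 mm. A picture is of the moment at which its call begins: read the wrist's pose just before it. There is no depth.
- job.close_job(): hands the job in; it is judged then, once.
The state is a dict: "time": time; "joint_pos": joint angles; "joint_velocities": joint speeds; "tau": joint torques, N m; "position": TCP position; "tcp_rot": TCP orientation; "ft_force": force on the tool from outside, world axes, zero at the start; "moment": the same for the moment, N m; "finger_gap": finger opening in m; "grasp_force": force on a finger pad.
Only numpy, scipy, OpenCV 4.12 (cv2) and the standard library are available. Lean on these libraries where they do the work, as an engineer would, in place of code of your own. Each camera call takes 0.05 s, during which the arm holds its last target. There are 200 camera calls.

### The job

On the kitchen island, find the larger splash-proof box, the one with a window in its lid: it covers the waste-disposer switch. Lift its hinged guard by the tab until it stands about upright, flip the toggle beneath all the way over to its other side, then lower the guard until it is fully shut again and let go. Leave the guard of the smaller socket box shut.

Things in the scene. Friction and masses are not known exactly. Their poses are not given: they have to be found in the camera images.
- switch_box: White box screwed to the counter: 120 mm deep (x), 150 wide (y), 85 high, walls 5 mm, open top under a grey guard with a clear window. Origin: centre of its underside; x points to the hinge side (away from the robot, turned up to 25 degrees either way), y along the hinge, to the left looking along x; z up. Inside, a floor 36 mm above the counter carries the toggle in its centre.
- guard (a joint): Hinge of the switch box's guard, rad: 0 shut, pi/2 upright, stop at 2.0. Axis along the box's y at x = +60, z = 85 mm of the box. Grey frame 154 mm wide, 6 thick (lying on the axis height when shut), free edge 122 mm from the axis, about 0.12 kg. Stiff hinge: it stays at any angle it is left; 1 to 2 N at the tab moves it. Starts 0 to 0.1.
- guard_tab (a point): Middle of the guard's flat grey pull tab, which juts from the middle of the free edge, 122 to 170 mm from the hinge axis, 24 mm wide along the box's y, 10 mm thick. This point is 148 mm from the axis; shut, at x = -88, y = 0, z = 88 mm of the box. It moves with the guard (z normal to it, x towards the hinge). Pinched across its two sides it pivots between the fingers as the guard swings.
- toggle (a joint): Toggle in the switch box, rad: 0 = off, leaning 0.45 towards the box's -y; 0.9 = on, leaning 0.45 towards +y. Pivot along the box's x through x = 0, y = 0, z = 36 mm of the box. Steel stem, 5 mm radius, with a black ball of 9 mm radius, centre 35 mm from the pivot (off: y = -15, z = 67.5 mm of the box). Stays where left; 1 to 1.5 N at the ball moves it. Starts 0 to 0.06.
- socket_guard (a joint): Hinge of the solid grey guard, without window, on the smaller white socket box (90 mm deep, 100 wide, 60 high) that stands to the left or right of the switch box; rad, 0 = shut. It has a tab of the same kind. It starts shut and must be left so.
Things that resemble listed ones, but are neither listed nor needed, are in the scene too. Leave any pink look-alike of the part that bears socket_guard alone.

How it is judged:
On the way, in this order (a step that is already met when the one before it is completed fails the run):
1. the guard of the switch box is lifted, about upright (at least 1.0 rad), the toggle still off (under 0.4 rad) (value of joint guard above 1 rad and value of joint toggle below 0.4 rad), for 0.2 s.
2. with the guard still up (over 0.8 rad), the toggle is flipped over to its other side (over 0.72 rad) (value of joint toggle above 0.72 rad and value of joint guard above 0.8 rad), for 0.2 s.
At the end, for the whole second after the job is handed in: The switch box's guard is shut to within 0.12 rad (about 18 mm at the tab) and at rest, its toggle is on, within 0.18 rad (10 degrees) of its far stop, and the socket box's guard is shut, within 0.17 rad (value of joint guard below 0.12 rad and value of joint toggle above 0.72 rad and velocity of joint guard between -0.05 and 0.05 rad/s and value of joint socket_guard below 0.17 rad); the robot touches nothing.
It fails at once if the guard of the smaller socket box is lifted (by more than 0.17 rad) (value of joint socket_guard above 0.17 rad).
It also fails if it takes over 58 s, if anything falls off the work surface, if the arm or the gripper's body presses on something with over 40 N, if the wrist force passes 120 N, or if a joint passes its speed limit or range.

## Working session

There is one attempt and no reset: what is moved stays moved. The work goes in short steps, Python scripts to look and compute and a tool call to move; the robot and the scene stay as the last step left them, time stands still between calls to the robot, and variables do not carry over. Pictures are saved under pics/ and viewed, at most 10 in all, crops included, and the job is handed in when it is done.

Besides the shell and the picture viewer there is one more tool, called after "Request:" as a command line: name --argument value ..., lists and objects as JSON in quotes. play_rows: Moves the arm, as the interface text tells. Its arguments: {"type":"object","properties":{"plan":{"type":"array"},"hand":{"type":"number"},"newtons":{"type":"number"}},"required":["plan"]}

```bash
mkdir -p pics; ls
cat > h.py <<'E'
import numpy as np, cv2
from station import sensors, optics, job, manip
def cam(n):
    c=optics.capture(n); return c
E
python3 - <<'E'
from h import *
s=sensors.state();print(s, manip.tips_ahead)
for n in("scene","top"):
    c=cam(n);cv2.imwrite(f"pics/{n}0.png",c["img"]);print(n,[c[k] for k in("fx","fy","cx","cy","rvec","tvec")])
    R=cv2.Rodrigues(np.array(c["rvec"]))[0];print(-R.T@np.ravel(c["tvec"]))
E
```

```text
pics
{'time': 0.0, 'joint_pos': array([-1.52230864e+00,  3.81190487e-01,  1.29827136e+00,  1.17655197e-05,
        1.46362280e+00, -2.15305282e-01]), 'joint_velocities': array([ 5.42670888e-05,  1.61047724e-03,  9.84124598e-04,  1.39747631e-04,
        7.39981087e-04, -9.48175900e-04]), 'tau': array([-2.82999266e-03, -4.48472106e+01, -2.31281680e+01, -2.73659343e-04,
        4.73557797e-03,  7.48026281e-06]), 'position': array([ 0.14340268, -0.53092336,  0.40411098]), 'tcp_rot': array([-3.14013760e+00, -3.30185052e-04,  2.63791459e-01]), 'ft_force': array([ 0.02694484, -0.41035408, -0.19766296]), 'moment': array([-0.04375616,  0.0082337 ,  0.02594977]), 'grasp_force': 0.0, 'finger_gap': 0.0855475733429471} 0.1734
scene [614.5659929514118, 614.5659929514118, 315.92278727629866, 250.39285837832807, array([ 2.08041009,  0.84847171, -0.43170892]), array([-0.35156883, -0.15512588,  1.25084967])]
[ 1.02063973 -0.53236417  0.62223186]
top [502.27464450022177, 502.27464450022177, 322.2748497743944, 241.64769019510368, array([ 2.15024912, -2.13768041,  0.24825559]), array([-0.03287296,  0.51679612,  0.79860391])]
[0.36035612 0.0076604  0.88091535]
```

View pics/top0.png

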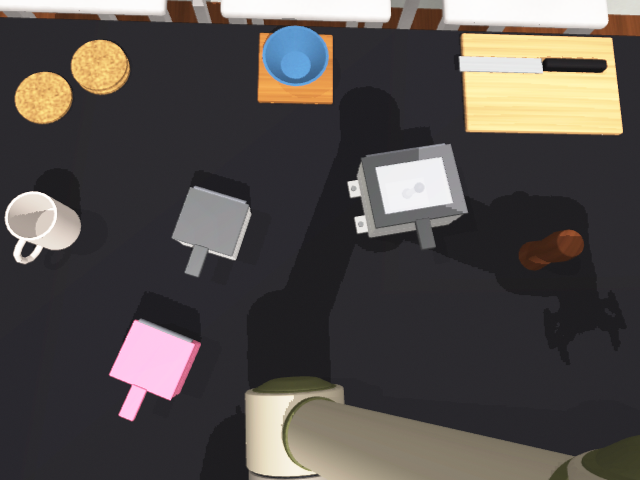

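View pics/scene0.png

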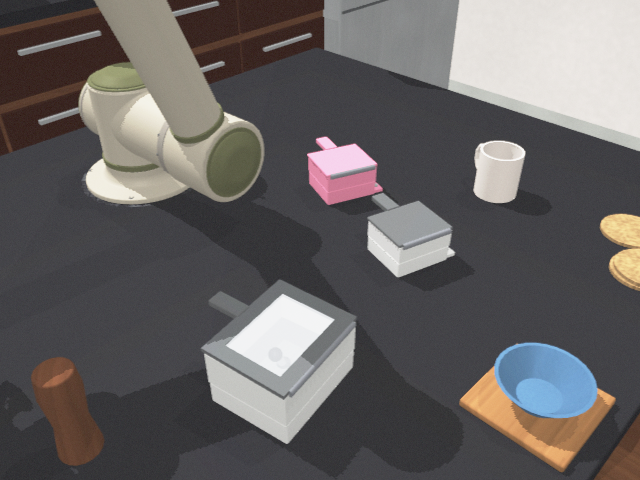

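Candidates in the top view are the windowed box at (412,192), the solid grey socket box at (212,222) and the pink look-alike at (155,360). I choose the windowed box, whose tab is at (426,234), and check it in a crop.

Run:
```python
from h import *
i=cv2.imread("pics/top0.png")[130:265,335:485]
cv2.imwrite("pics/crop.png",cv2.resize(i,None,fx=4.4,fy=4.4,interpolation=cv2.INTER_CUBIC))
```

```text
(no output)
```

View pics/crop.png

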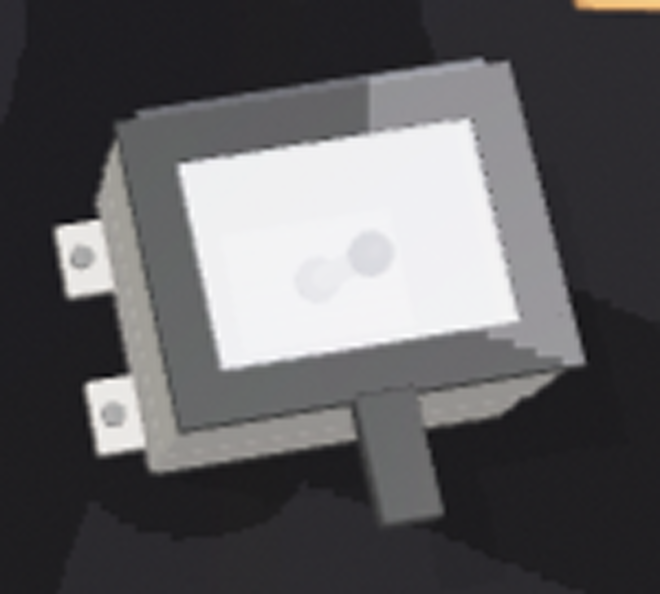

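The crop confirms it: a grey frame with a clear window and the toggle visible through it. Frame near corners are at crop (182,433) and (584,363), and the tab end is at (380,525)–(442,515). I'll fit the pose from these.

```bash
cat > fit.py <<'E'
from h import *
from scipy.optimize import least_squares
fx,cx,cy=502.27464450022177,322.2748497743944,241.64769019510368
K=np.array([[fx,0,cx],[0,fx,cy],[0,0,1]])
rv=np.array([ 2.15024912, -2.13768041,  0.24825559]);tv=np.array([-0.03287296,  0.51679612,  0.79860391])
px=np.array([[182,433],[584,363],[380,525],[442,515],[118,123],[512,62]])/4.4+[335,130]
loc=np.array([[122,77,6],[122,-77,6],[170,12,8],[170,-12,8],[0,77,6],[0,-77,6]])/1e3
def w(p,l):
    x,y,a,q,d=p; c,s=np.cos(q),np.sin(q)
    b=np.c_[.06-l[:,0]*c+l[:,2]*s+0*d, l[:,1], .085+l[:,0]*s+l[:,2]*c]
    b[4:,0]+=d
    R=np.array([[np.cos(a),-np.sin(a),0],[np.sin(a),np.cos(a),0],[0,0,1]])
    return b@R.T+[x,y,0]
f=lambda p:np.r_[((cv2.projectPoints(w(p,loc),rv,tv,K,None)[0][:,0]-px)).ravel(),(p[3]-.05)/.05,p[4]/.01]
r=least_squares(f,[.45,-.15,0,.05,0]);print(r.x,np.degrees(r.x[2]),f(r.x).round(2))
print(w(r.x,np.array([[.148,0,.003],[.17,0,.003]])))
E
python3 fit.py
```

```text
[ 0.60687864 -0.1793945   0.17703836  0.01694645 -0.00139018] 10.143550631556208 [-0.44 -0.68 -0.05  0.07  0.19  0.37  0.58  0.19 -0.1  -0.02 -0.19  0.06
 -0.66 -0.14]
[[ 0.52032508 -0.19487992  0.09050752]
 [ 0.49867205 -0.1987539   0.09088033]]
```

Request:
play_rows --plan '[0, 0, 0, 5, 3.9, -2.4, 0, 0, 3.9, -2.4, 0, 0, 3.9, -2.4, 0, 0, 3.9, -2.4, 0, 0, 3.9, -2.4, 0, 0, 3.9, -2.4, 0, 0, 3.9, -2.4, 0, 0, 3.9, -2.4, 0, 0, 3.9, -2.4, 0, 0, 3.9, -2.4, 2, 0, 3.9, -2.4, 2, 0]' --hand 0.3 --newtons 30

```text
time: 1.6
position: [0.5203, -0.1945, 0.364]
tcp_rot: [-3.142, 0.0, 0.177]
ft_force: [-0.1, -0.3, 0.1]
finger_gap: 0.0599
grasp_force: 0.0
```

Run:
```python
from h import *
import fit
from scipy.spatial.transform import Rotation as Ro
s=sensors.state();c=cam("wrist");i=c["img"].copy()
R=Ro.from_euler("xyz",s["tcp_rot"]).as_matrix();H=np.array(c["hand_eye"]);
T=np.eye(4);T[:3,:3]=R;T[:3,3]=s["position"];M=np.linalg.inv(T@H)
P=fit.w(fit.r.x,fit.loc);K=np.array([[c["fx"],0,c["cx"]],[0,c["fy"],c["cy"]],[0,0,1]])
for p in cv2.projectPoints(P,cv2.Rodrigues(M[:3,:3])[0],M[:3,3],K,None)[0][:,0]:
    print(p); cv2.drawMarker(i,tuple(int(v) for v in p.round()),(0,0,255),0,12,1)
cv2.imwrite("pics/w1.png",i);print(s["joint_pos"],manip.tips_ahead,H.round(3))
```

```text
[ 0.60687864 -0.1793945   0.17703836  0.01694645 -0.00139018] 10.143550631556208 [-0.44 -0.68 -0.05  0.07  0.19  0.37  0.58  0.19 -0.1  -0.02 -0.19  0.06
 -0.66 -0.14]
[[ 0.52032508 -0.19487992  0.09050752]
 [ 0.49867205 -0.1987539   0.09088033]]
[197.98601886 197.00597949]
[443.8994524  196.85751244]
[302.65522846 269.62555409]
[339.20395421 269.605283  ]
[177.72947847 -24.28201555]
[464.22923539 -24.49782511]
[-5.70878571e-01  4.22541639e-01  1.35197817e+00 -5.75958306e-05
  1.36717879e+00  8.23386331e-01] 0.1734 [[-0.    -0.953 -0.303  0.077]
 [ 1.    -0.    -0.    -0.   ]
 [ 0.    -0.303  0.953  0.031]
 [ 0.     0.     0.     1.   ]]
```

View pics/w1.png

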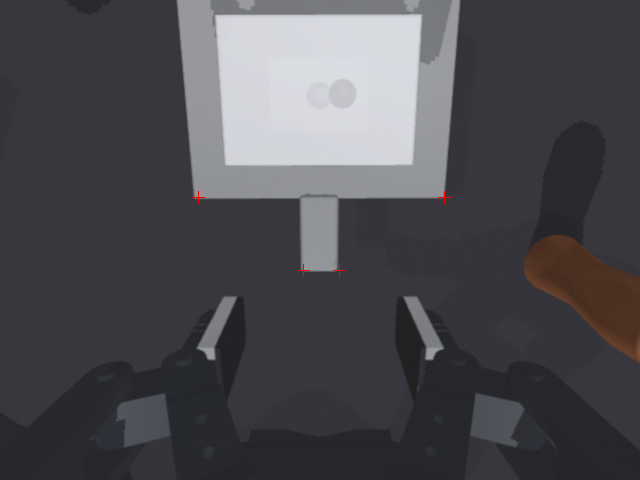

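The wrist view shows the tab centred between the fingers, with its end at (302–339,270) matching the predicted marks. I'll descend and grip.

Request:
play_rows --plan '[0, 0, 4, 0, 0, 0, 4, 0, 0, 0, 3, 0, 0, 0, 0.8, 0, 0, 0, 0, 0]'

```text
time: 2.28
position: [0.5195, -0.1958, 0.247]
tcp_rot: [-3.142, 0.0, 0.177]
ft_force: [0.4, -0.8, 0.3]
finger_gap: 0.0601
grasp_force: 0.0
```

Request:
play_rows --plan '[0, 0, 0, 0, 0, 0, 0, 0, 0, 0, 0, 0, 0, 0, 0, 0, 0, 0, 0, 0, 0, 0, 0, 0]' --hand 1 --newtons 30

```text
time: 3.02
position: [0.5193, -0.1946, 0.2471]
tcp_rot: [-3.139, -0.0, 0.177]
ft_force: [-0.6, 7.5, 0.5]
finger_gap: 0.0235
grasp_force: 34.1
```

```bash
python3 -c "
import numpy as np
q0=.017;r=.148
for a,b,n in((q0,.85,10),(.85,1.62,10)):
    q=np.linspace(a,b,n+1);x=-r*np.cos(q)+.003*np.sin(q);z=r*np.sin(q)+.003*np.cos(q)
    print((np.c_[np.diff(x),-np.diff(z)]*100).round(2).tolist())
"
```

```text
[[0.1, -1.23], [0.2, -1.22], [0.3, -1.2], [0.4, -1.17], [0.49, -1.13], [0.59, -1.08], [0.67, -1.03], [0.76, -0.97], [0.84, -0.91], [0.91, -0.83]]
[[0.9, -0.7], [0.95, -0.63], [1.0, -0.55], [1.04, -0.48], [1.07, -0.4], [1.1, -0.31], [1.12, -0.23], [1.13, -0.14], [1.14, -0.05], [1.14, 0.04]]
```

Request:
play_rows --plan '[0.1, 0, -1.23, 0, 0.2, 0, -1.22, 0, 0.3, 0, -1.2, 0, 0.4, 0, -1.17, 0, 0.49, 0, -1.13, 0, 0.59, 0, -1.08, 0, 0.67, 0, -1.03, 0, 0.76, 0, -0.97, 0, 0.84, 0, -0.91, 0, 0.91, 0, -0.83, 0]'

```text
time: 4.28
position: [0.5709, -0.1855, 0.354]
tcp_rot: [-3.138, 0.003, 0.177]
ft_force: [-0.5, 5.0, -5.9]
finger_gap: 0.0231
grasp_force: 36.2
```

Request:
play_rows --plan '[0.9, 0, -0.7, 0, 0.95, 0, -0.63, 0, 1.0, 0, -0.55, 0, 1.04, 0, -0.48, 0, 1.07, 0, -0.4, 0, 1.1, 0, -0.31, 0, 1.12, 0, -0.23, 0, 1.13, 0, -0.14, 0, 1.14, 0, -0.05, 0, 1.14, 0, 0.04, 0, 0, 0, 0, 0, 0, 0, 0, 0]'

```text
time: 5.78
position: [0.6753, -0.1664, 0.3893]
tcp_rot: [-3.139, 0.0, 0.178]
ft_force: [-1.3, 7.7, 0.7]
finger_gap: 0.0235
grasp_force: 42.4
```

Run:
```python
from h import *
cv2.imwrite("pics/s2.png",cam("scene")["img"])
```

```text
(no output)
```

View pics/s2.png

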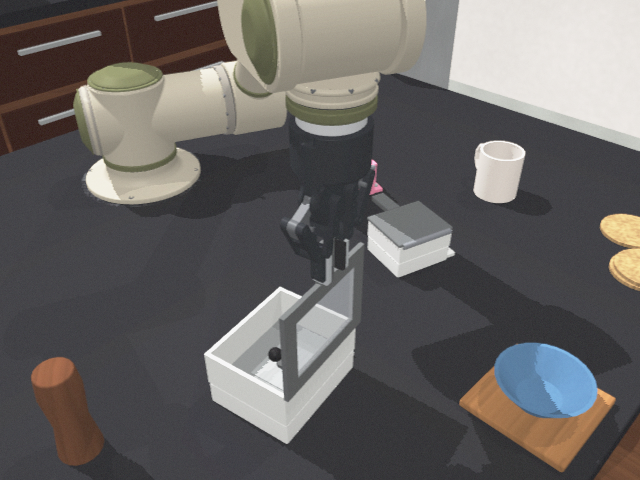

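The guard stands upright at about 1.62 rad, the toggle ball is visible at (275,354), and the socket guard is shut. I'll swing the guard a little further to clear room for the wrist camera, then release.

Request:
play_rows --plan '[0.97, 0, 0.09, 0, 0.97, 0, 0.16, 0, 0.95, 0, 0.22, 0, 0.92, 0, 0.3, 0, 0, 0, 0, 0, 0, 0, 0, 0]'

```text
time: 6.58
position: [0.7128, -0.1596, 0.3821]
tcp_rot: [-3.139, -0.0, 0.178]
ft_force: [-2.0, 8.0, 2.2]
finger_gap: 0.0234
grasp_force: 42.6
```

Request:
play_rows --plan '[0, 0, 0, 0, 0, 0, 0, 0, 0, 0, 0, 0, 0, 0, 0, 0]' --hand 0.3

```text
time: 7.08
position: [0.7129, -0.1614, 0.3812]
tcp_rot: [3.142, -0.0, 0.176]
ft_force: [-0.1, 0.0, 1.0]
finger_gap: 0.06
grasp_force: 0.0
```

Request:
play_rows --plan '[0, 0, -2, 0, 0, 0, -3, 0, 0, 0, -3, 0, 0, 0, 0, 0]'

```text
time: 7.58
position: [0.7125, -0.1611, 0.4639]
tcp_rot: [3.139, -0.004, 0.176]
ft_force: [-0.1, -0.1, -0.8]
finger_gap: 0.06
grasp_force: 0.0
```

Request:
play_rows --plan '[-3.85, 1.55, 0, 0, -3.85, 1.55, 0, 0, -3.8, 1.55, 0, 0, 0, 0, 5, 0, 0, 0, 5, 0, 0, 0, 4, 0, 0, 0, 0, 0]' --hand 1

```text
time: 8.45
position: [0.6074, -0.227, 0.3175]
tcp_rot: [-3.136, 0.006, 0.176]
ft_force: [-0.6, -0.5, 1.5]
finger_gap: -0.0002
grasp_force: 0.0
```

Run:
```python
from h import *
s=sensors.state();c=cam("wrist");t=cam("top")["img"][110:280,320:500]
a=cv2.resize(c["img"],(400,300));b=cv2.resize(t,(318,300),interpolation=cv2.INTER_CUBIC)
cv2.imwrite("pics/w3.png",np.hstack([a,b]));print(s["position"],s["finger_gap"],manip.tips_ahead)
```

```text
[ 0.60738116 -0.22700348  0.31751467] -0.0001734935698885387 0.1734
```

View pics/w3.png

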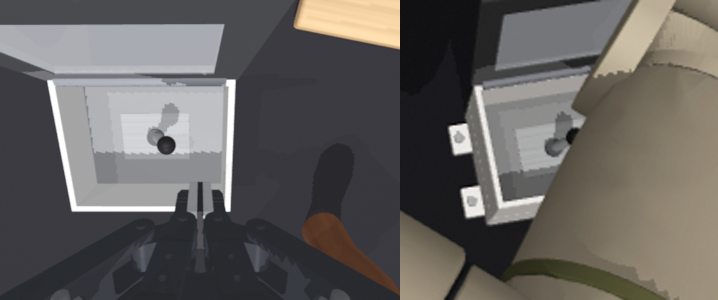

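The guard is well back, the ball is at (166,145), and the closed fingers are to its right at (200,190) over the box's -y side, ready to descend.

Request:
play_rows --plan '[0, 0, 3, 0, 0, 0, 3, 0, 0, 0, 1.5, 0, 0, 0, 1, 0, 0, 0, 0, 0]'

```text
time: 9.18
position: [0.608, -0.2272, 0.2367]
tcp_rot: [3.141, -0.0, 0.177]
ft_force: [0.6, 1.4, 0.5]
finger_gap: 0.0003
grasp_force: 0.0
```

Request:
play_rows --plan '[0, -0.7, 0, 0, 0, -0.7, 0, 0, 0, -0.6, 0, 0, 0, -0.6, 0, 0, 0, -0.6, 0, 0, 0, 0, 0, 0]'

```text
time: 9.93
position: [0.6023, -0.1953, 0.2372]
tcp_rot: [3.14, -0.001, 0.177]
ft_force: [0.8, -0.8, 1.3]
finger_gap: -0.0002
grasp_force: 0.9
```

Request:
play_rows --plan '[0, -0.2, 0.3, 0, 0, -0.4, 0, 0, 0, -0.3, 0, 0, 0, 0, 0, 0]'

```text
time: 10.42
position: [0.6006, -0.1864, 0.233]
tcp_rot: [-3.141, 0.001, 0.177]
ft_force: [-0.0, -0.8, 0.6]
finger_gap: -0.0001
grasp_force: 0.0
```

Run:
```python
from h import *
s=sensors.state();c=cam("wrist");t=cam("scene")["img"][260:430,190:380]
a=cv2.resize(c["img"],(400,300));b=cv2.resize(t,(335,300),interpolation=cv2.INTER_CUBIC)
cv2.imwrite("pics/w4.png",np.hstack([a,b]));print(s["position"],s["ft_force"])
```

```text
[ 0.60062852 -0.18641654  0.23296416] [-0.01941752 -0.82653559  0.56897364]
```

View pics/w4.png

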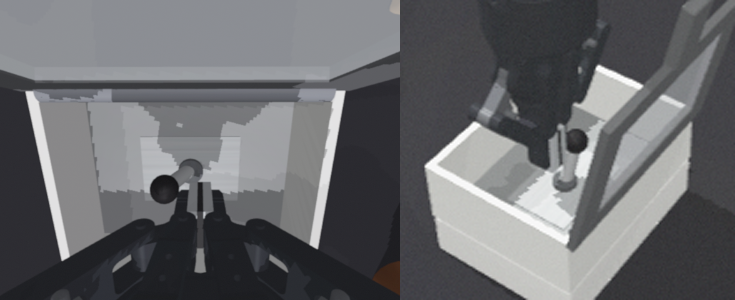

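The ball (left view, 164,188) has crossed to the +y side and the fingers are right behind it. I'll push on until the stop shows in the force.

Request:
play_rows --plan '[0, -0.3, 0, 0, 0, -0.2, 0, 0, 0, 0, 0, 0]'

```text
time: 10.9
position: [0.5999, -0.1836, 0.2335]
tcp_rot: [3.137, -0.001, 0.176]
ft_force: [-0.6, -11.5, -1.7]
finger_gap: -0.0002
grasp_force: 5.0
```

Request:
play_rows --plan '[0, -0.2, 0, 0, 0, 0, 0, 0]'

```text
time: 11.15
position: [0.5997, -0.1827, 0.2337]
tcp_rot: [3.134, -0.001, 0.175]
ft_force: [0.9, -17.9, -3.8]
finger_gap: 0.0
grasp_force: 7.6
```

Request:
play_rows --plan '[0, 1, 0, 0, 0, 1.1, 0, 0, 0, 0, -5, 0, 0, 0, -6, 0, 0, 0, -6, 0, 0, 0, -6, 0, 0, 0, 0, 0]'

```text
time: 12.02
position: [0.6026, -0.2002, 0.4686]
tcp_rot: [3.136, -0.008, 0.177]
ft_force: [-0.1, 0.6, -0.4]
finger_gap: 0.0002
grasp_force: 0.0
```

Request:
play_rows --plan '[3.9, -0.75, 0, 0, 3.9, -0.75, 0, 0, 3.9, -0.75, 0, 0, 0, 0, 0, 0, 0, 0, 0, 0]' --hand 0.3

```text
time: 12.65
position: [0.7143, -0.1582, 0.4623]
tcp_rot: [-3.141, 0.001, 0.176]
ft_force: [0.6, -0.4, -0.3]
finger_gap: 0.0598
grasp_force: 0.0
```

Run:
```python
from h import *
s=sensors.state();c=cam("wrist");t=cam("scene")["img"][230:430,170:400]
a=cv2.resize(c["img"],(400,300));b=cv2.resize(t,(345,300),interpolation=cv2.INTER_CUBIC)
cv2.imwrite("pics/w5.png",np.hstack([a,b]));print(s["position"],s["ft_force"])
```

```text
[ 0.7142592  -0.15820972  0.46228672] [ 0.57645653 -0.37098024 -0.34930536]
```

View pics/w5.png

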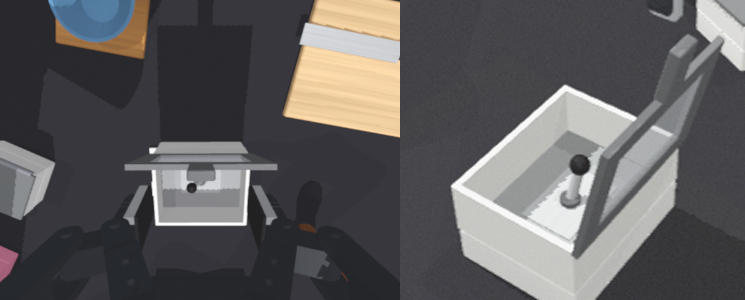

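The toggle leans to its far side (ball at (578,164) in the scene crop) and the guard is still up where I left it. I'll re-grip the tab and lower the guard along the reverse arc.

Request:
play_rows --plan '[-0.2, 0.2, 3, 0, 0, 0, 3, 0, 0, 0, 2, 0, 0, 0, 0, 0]'

```text
time: 13.25
position: [0.7121, -0.1607, 0.3823]
tcp_rot: [-3.14, 0.002, 0.176]
ft_force: [0.4, 0.4, 0.2]
finger_gap: 0.0597
grasp_force: 0.0
```

Request:
play_rows --plan '[0, 0, 0, 0, 0, 0, 0, 0, 0, 0, 0, 0, 0, 0, 0, 0, 0, 0, 0, 0]' --hand 1

```text
time: 13.88
position: [0.7126, -0.1593, 0.3849]
tcp_rot: [-3.141, -0.002, 0.178]
ft_force: [-1.5, 5.2, 4.7]
finger_gap: 0.0239
grasp_force: 32.2
```

Request:
play_rows --plan '[-0.92, 0, -0.3, 0, -0.95, 0, -0.22, 0, -0.97, 0, -0.16, 0, -0.97, 0, -0.09, 0, 0, 0, 0, 0]'

```text
time: 14.5
position: [0.675, -0.1662, 0.3917]
tcp_rot: [-3.141, -0.001, 0.177]
ft_force: [-0.7, 6.8, 0.6]
finger_gap: 0.0234
grasp_force: 31.6
```

Request:
play_rows --plan '[-1.14, 0, -0.04, 0, -1.14, 0, 0.05, 0, -1.13, 0, 0.14, 0, -1.12, 0, 0.23, 0, -1.1, 0, 0.31, 0, -1.07, 0, 0.4, 0, -1.04, 0, 0.48, 0, -1.0, 0, 0.55, 0, -0.95, 0, 0.63, 0, -0.9, 0, 0.7, 0, 0, 0, 0, 0]'

```text
time: 15.88
position: [0.5706, -0.1851, 0.3569]
tcp_rot: [-3.14, 0.0, 0.177]
ft_force: [-1.7, 5.1, 1.6]
finger_gap: 0.0237
grasp_force: 29.7
```

Request:
play_rows --plan '[-0.91, 0, 0.83, 0, -0.84, 0, 0.91, 0, -0.76, 0, 0.97, 0, -0.67, 0, 1.03, 0, -0.59, 0, 1.08, 0, -0.49, 0, 1.13, 0, -0.4, 0, 1.17, 0, -0.3, 0, 1.2, 0, -0.2, 0, 1.22, 0, -0.1, 0, 1.23, 0, 0, 0, 0, 0]'

```text
time: 17.25
position: [0.519, -0.1945, 0.2483]
tcp_rot: [-3.14, 0.002, 0.177]
ft_force: [-3.7, 4.1, 0.3]
finger_gap: 0.0233
grasp_force: 29.4
```

Request:
play_rows --plan '[0, 0, 0.3, 0, 0, 0, 0.2, 0, 0, 0, 0, 0]'

```text
time: 17.62
position: [0.5189, -0.1944, 0.244]
tcp_rot: [-3.14, 0.002, 0.177]
ft_force: [-5.5, 3.9, 1.2]
finger_gap: 0.0234
grasp_force: 29.5
```

Request:
play_rows --plan '[0, 0, 0, 0, 0, 0, 0, 0, 0, 0, 0, 0, 0, 0, 0, 0]' --hand 0.3

```text
time: 18.12
position: [0.5193, -0.1948, 0.2438]
tcp_rot: [3.141, -0.0, 0.176]
ft_force: [-0.5, 0.6, 0.1]
finger_gap: 0.0596
grasp_force: 0.0
```

Request:
play_rows --plan '[0, 0, -2, 0, 0, 0, -4, 0, 0, 0, -6, 0, 0, 0, -4, 0, -5, 0, 0, 0, -5, 0, 0, 0, 0, 0, 0, 0]'

```text
time: 19.0
position: [0.4187, -0.2124, 0.4042]
tcp_rot: [3.141, 0.0, 0.174]
ft_force: [0.6, -0.3, 0.3]
finger_gap: 0.0599
grasp_force: 0.0
```

Run:
```python
from h import *
s=sensors.state();a=cam("scene")["img"][130:430,150:500]
cv2.imwrite("pics/s6.png",cv2.resize(a,(700,600)));print(s["position"],s["ft_force"],s["time"])
```

```text
[ 0.41874513 -0.21239316  0.40418672] [ 0.62505832 -0.26650481  0.26408705] 19.0
```

View pics/s6.png

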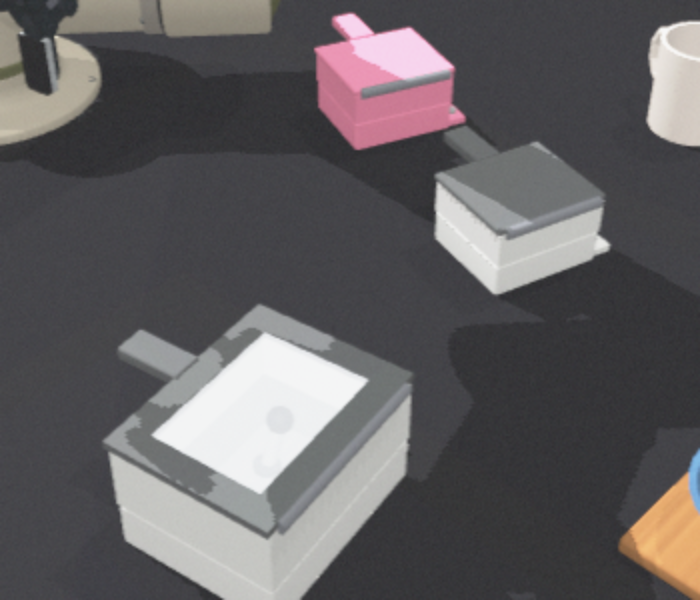

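The windowed guard sits flush on its box, the toggle under the window leans to the far side (280,418), and the socket guard is shut. The arm is clear of everything.

```bash
python3 -c "
from station import job
print(job.close_job())"
```

```text
the job is handed in; nothing more can be done
None
```

The job is handed in at about 19 s of the 58 s allowed, but no verdict came back: the last picture shows the switch box's guard shut, its toggle flipped to the far side, the socket box's guard still shut and the arm clear.

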